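# Hang the dried face-shield headband on the bench rail

## Task

Pull the face-shield headband straight up off its drying cradle, against the cradle's two sprung catches, and hang it squarely over the middle of the cross rail of the retort stand, one leg on each side and the rail between the two ribs under its crown. The rail can be clamped at any height, so lower the headband gently, with no hard push, until you feel that the rail carries it, and only then let go, leaving it hanging still. Leave the jar, the box and the vial where they stand.

Things in the scene. Friction and masses are not known exactly. Their poses are not given: they have to be found in the camera images.
- headband: Item to hang: stiff white plastic arch (inverted U), 0.11 to 0.23 kg, 138 mm wide along its x (leg to leg), strip 24 mm wide along y and 4 mm thick. Origin: middle of the crown's flat underside, which rests on the bar; z up, y along the bar. Two ribs under the crown, inner faces at x = +-11 mm, 6 mm deep, take the bar between them with 4 mm play each side. Starts on the cradle.
- block (a point): Centre of the grey adjuster block on top of the crown, the grip: 30 mm (headband x) by 14 mm (y), reaching from 4 to 36 mm above the headband's origin; pinch it across y from above, fingertips just above the strip (strip top 4 mm above the origin).
- pad (a point): Centre of one of the two black rubber pads inside the leg ends (16 mm thick round bars along y, at x = +-61 mm, z = -98 mm of the headband). The legs are 130 mm apart inside and the pads 106 mm; lowest point z = -106 mm.
- cradle: Grey drying cradle, fixed. Origin: on the bench under its middle, z up. Base 110 x 120 x 12 mm, a post and on top a round aluminium bar, 14 mm thick, 70 mm long along y, bar top at z = 160 mm. The headband's crown rests on it, axes of both parallel. A black cross block (76 x 26 x 26 mm, centre z = 74.5 mm) holds the catches.
- catch (a point): Centre of one of the two sprung steel balls (16 mm) at x = +-50 mm, z = 74.5 mm of the cradle, pointing out along +x and -x over the leg pads. They give way sideways to a straight upward pull on the headband of about 10 to 18 N in all, and are passed once it has risen 30 mm.
- stand: Retort stand, fixed. Origin: on the bench under its middle, z up. The cross rail runs along the stand's y straight above the origin: round aluminium bar, 14 mm thick, 310 mm long, clamped between two rods. Its top lies anywhere from z = 130 to 180 mm: the height differs each time and is not reported. The rail does not yield: touch it slowly (about 15 mm/s).
- rodtop (a point): Top of one of the stand's two upright steel rods (12 mm thick, at y = +-140 mm, top at z = 200 mm). Each stands on a base plate 120 x 70 x 14 mm; a floor strip 40 mm wide, 8 mm thick joins them; 26 mm grey boss heads hold the rail to the rods.
- bottle: Bystander: glass jar with orange cap, 60 mm across, 110 mm tall; origin under its middle.
- tipbox: Bystander: pipette-tip box, blue with a white lid, 85 x 120 x 60 mm; origin under its middle.
- vial: Bystander: small amber vial, 28 mm across, 50 mm tall; origin under its middle.
There are look-alikes about, which are no part of the job. Leave any brown or purple look-alike of the headband alone. Of the things that look like the cradle, take the one that is farthest from the robot's base at the start.

How it is judged (in metres and radians):
On the way, in this order (a step that is already met when the one before it is completed fails the run):
1. the headband is lifted out of the catches, clear of the cradle (z of headband in the frame of cradle above 0.2 m and contact force between headband and cradle below 0.1 N), for 0.1 s.
2. the rail carries the headband, squarely over its middle, while the fingers still hold it (x of headband in the frame of stand between -0.008 and 0.008 m and y of headband in the frame of stand between -0.05 and 0.05 m and angle between the x axis of headband and the x axis of stand, either way round below 0.2 rad and angle between headband's own z axis and vertical below 0.2 rad and z of headband in the frame of stand between 0.12 and 0.19 m and contact force between headband and stand above 0.4 N and contact force between the fingers and headband above 1 N), for 0.15 s.
At the end, for the whole second after the job is handed in: The headband hangs free and still over the cross rail: crown within 8 mm across and 50 mm along the rail of its middle, within 0.2 rad of square and of upright, carried by the rail, fingers off (x of headband in the frame of stand between -0.008 and 0.008 m and y of headband in the frame of stand between -0.05 and 0.05 m and angle between the x axis of headband and the x axis of stand, either way round below 0.2 rad and angle between headband's own z axis and vertical below 0.2 rad and z of headband in the frame of stand between 0.12 and 0.19 m and contact force between headband and stand above 0.4 N and contact force between the fingers and headband below 0.1 N and linear speed of headband below 0.03 m/s and angular speed of headband below 0.3 rad/s); the robot touches nothing.
It fails at once if the headband is pressed on the rail or stand with more than 45 N (contact force between headband and stand above 45 N).
It fails at once if the jar is shifted by over 20 mm (distance of bottle from where it was at the start of the episode above 0.02 m).
It fails at once if the box is shifted by over 20 mm (distance of tipbox from where it was at the start of the episode above 0.02 m).
It fails at once if the vial is shifted by over 20 mm (distance of vial from where it was at the start of the episode above 0.02 m).
It also fails if it takes over 54 s, if anything falls off the work surface, if the arm or the gripper's body presses on something with over 40 N, if the wrist force passes 120 N, or if a joint passes its speed limit or range.

## Robot

A 6-joint arm with a two-finger parallel gripper is mounted at the origin on the work surface. World frame = base frame: x ahead of the robot, y to its left, z up, the work surface at z = 0. Lengths are in mm, angles in rad, forces in N, time in s.
With the tool pointing down it reaches from about 275 to 750 mm from the base axis. Payload 10.2 kg.
Tool frame: the origin (TCP) lies midway between the tips of the shut fingers; the grasp point (between the pads) lies 19 mm behind it; z points along the fingers, y is the line along which they close (so a half turn about z gives the same grasp; the last joint's range is limited). The gripper opens to 85 mm and grips with 20 to 120 N. Pads are 22 mm wide; open, the fingers measure 114 mm over their backs; the gripper's body (76 mm by 85 mm) begins 54 mm behind the grasp point. The pads swing forward as they close: fully open they stand 13 mm farther back than shut.
Start: joints at [-1.424, 0.313, 1.498, -0, 1.331, -0.223], TCP at [189.738, -489.521, 231.294] pointing down, gripper open.
Joint ranges: [-2.94, 2.94], [-0.97, 2.17], [0.19, 2.56], [-1.23, 4.37], [0.02, 3.11], [-2.88, 2.88]. Speed limits (rad/s): [2.39, 2.39, 3.01, 3.14, 3.14, 3.14].

## Interface

Orientations are given as a unit quaternion [w, x, y, z].
In Python, from rig import sense, capture, finish_job, find_in, place_of gives the robot as it stands. The module is installed in compiled form; this text tells all that it offers.
- The arm moves only by the shell command python3 -m jog 'ROWS' [FORCE]. ROWS is JSON, a list of rows, each an object of numbers: "tx", "ty", "tz": the shift along the tool's x, y, z in mm; "ax", "ay", "az": the turn, a rotation vector about the tool's x, y, z in rad; "jaw": the closure, from -1 (fully open) to 1 (shut), so that 0 is half open. In form: [{"tx": .., "ty": .., "tz": .., "ax": .., "ay": .., "az": .., "jaw": ..}, ...]. A call has 1 to 5 rows; each row shifts and turns the commanded pose from where the row before left it, along the tool's axes as they then stand; what a row does not reach is not made up. A row lasts 1/8 s, in which the tool goes at most 62.5 mm and 10.7 degrees, less where a joint would pass 70% of its speed; a pose out of reach is approached as far as the arm can. A call with a gripper value outside its range is refused whole. The fingers move at their own pace and stop on an object; FORCE is the grip in N (left out, the last holds). Time passes only in rows, so rows that do not move let the fingers close. It gives the time, the measured TCP pose, the force, the opening and the grip force at its end, in the units of the state.
- sense(): the state, without advancing time (a new reading comes with each control period).
- capture(name): name is "scene" or "top" or "wrist"; returns a dict with "color" (420x560x3 uint8, red, green, blue), "depth" (420x560 float32, mm along the optical axis (not along the pixel's ray), 0 where there is no reading), "fx", "fy", "cx", "cy" (pixels), "k1" (the pictures are not rectified: a ray, as slopes to the right and down, at radius r is drawn at 1 + k1 r^2 times it, then the intrinsics apply), "camera_from_world" (4x4, takes a point from world to camera coordinates); the wrist camera has in their place "mount" (4x4, takes a point from camera to tool coordinates, whose origin is the TCP and whose axes are the flange's). Camera axes: x right, y up, looking along -z (the intrinsics and any distortion apply to the point x, -y, -z); pixel columns grow to the right and rows downward; lengths in mm; the calibration is good to about 2 mm. A picture is of the moment at which its call begins: read the wrist's pose just before it.
- finish_job(): hands the job in; it is judged then, once.
Trained networks look in the newest picture that a camera, given by its name, has taken for a name from the list of things; names that differ only in an ending like _2 or _b are one class to them, and where a whole thing is asked for, a point or a joint stands for the part that bears it (a point fixed in the world has none). Each returns a list of dicts, best first, with "conf" (0 to 1); they miss things now and then, are a little off and sometimes report something else, mostly with a low value. They report only what shows in the picture. A call takes as long as a camera call. They do not tell look-alikes from the thing itself.
- find_in(query, camera): "centre" ([column, row] in pixels, amid what is visible of it).
- place_of(query, camera): "centre" ([column, row] in pixels: a listed point, or the origin of a listed thing).
The state is a dict: "time_s": time; "joints": joint angles; "dq": joint speeds; "tau": joint torques, N m; "eef_pos": TCP position; "ee_rot": TCP orientation; "force": force on the tool from outside, world axes, zero at the start; "wrist_torque": the same for the moment, N m; "grip_width": opening from 0.0 (shut) to 1.0 (fully open); "grip_force": force on a finger pad.
Only numpy, scipy, OpenCV 4.12 (cv2) and the standard library are available. Lean on these libraries where they do the work, as an engineer would, in place of code of your own. Each camera call takes 0.05 s, during which the arm holds its last target. There are 200 camera calls.

## Working session

There is one attempt and no reset: what is moved stays moved. The work goes in short steps, Python scripts to look and compute and a shell command to move; the robot and the scene stay as the last step left them, time stands still between calls to the robot, and variables do not carry over. Pictures are saved under pics/ and viewed, at most 10 in all, crops included, and the job is handed in when it is done.

```bash
mkdir -p pics
cat > h.py <<'E'
import numpy as np, cv2
from rig import sense, capture, find_in, place_of
from scipy.spatial.transform import Rotation as R
def ray(c,px):
    u=np.array([(px[0]-c["cx"])/c["fx"],(px[1]-c["cy"])/c["fy"]]);s=u.copy()
    for _ in range(20): s=u/(1+c["k1"]*(s@s))
    return np.array([s[0],-s[1],-1.])
def w2c(c):
    return c["camera_from_world"]
def at_depth(c,px,d=None):
    if d is None:
        x,y=int(round(px[0])),int(round(px[1])); p=c["depth"][max(0,y-1):y+2,max(0,x-1):x+2]; p=p[p>0]; d=np.median(p) if p.size else 0
    T=np.linalg.inv(w2c(c)); return (T@np.r_[ray(c,px)*d,1])[:3]
def at_z(c,px,z):
    T=np.linalg.inv(w2c(c)); r=T[:3,:3]@ray(c,px); o=T[:3,3]; return o+r*(z-o[2])/r[2]
def save(c,n): cv2.imwrite("pics/"+n,c["color"][:,:,::-1])
E
python3 - <<'E'
from h import *
np.set_printoptions(precision=1,suppress=True)
print(sense())
for cam in ["scene","top"]:
    c=capture(cam); save(c,cam+"0.png"); print(cam,np.linalg.inv(w2c(c))[:3,3],c["fx"],c["k1"])
    for q in ["headband","block","pad","cradle","catch","stand","rodtop","bottle","tipbox","vial"]:
        for r in place_of(q,cam)[:5]: print(q,np.round(r["centre"],1),round(r["conf"],2),at_depth(c,r["centre"]))
E
```

```text
{'time_s': 0.0, 'joints': array([-1.4,  0.3,  1.5, -0. ,  1.3, -0.2]), 'dq': array([-0., -0.,  0., -0., -0.,  0.]), 'tau': array([  0. , -41.2, -26. ,  -0. ,   0. ,   0. ]), 'eef_pos': array([ 189.7, -489.3,  230.7]), 'ee_rot': array([-0. ,  1. ,  0.2,  0. ]), 'force': array([ 0.1,  0.4, -0.8]), 'wrist_torque': array([-0.,  0.,  0.]), 'grip_force': 0.0, 'grip_width': 0.99876182774711}
scene [1056.2  -54.3  763.7] 405.9728210455365 0.039046362760666746
headband [429.9 187. ] 0.88 [610.6 384.6 109.7]
headband [341.4 165.1] 0.82 [559.1 201.3 179.9]
headband [374.  130.4] 0.64 [419.8 343.2 112. ]
block [341.9 160.6] 0.83 [558.2 201.4 191.6]
block [339.7 167.6] 0.72 [558.5 198.8 172.9]
block [430.6 178.2] 0.61 [611.4 376.1 140.9]
block [378.4 120.3] 0.61 [420.  348.5 141.1]
pad [355.3 169.1] 0.75 [558.1 233.9 157.2]
pad [400.  227.4] 0.65 [635.5 326.6  20.2]
pad [337.1 218.3] 0.58 [609.8 183.8  76.5]
pad [307.6 323.1] 0.4 [800.2  57.4  59.4]
cradle [290.7 161. ] 0.8 [366.  156.8  12.3]
cradle [329.9 214.9] 0.62 [556.3 192.9  14.9]
cradle [336.3 220.3] 0.41 [610.6 182.3  70.9]
cradle [336.
[... 716 characters left out ...]
0.79 [407.4 364.2 107.9]
block [224.1 219.6] 0.66 [545.7 206.8 196.2]
pad [198.9 256.8] 0.94 [449.1 299.3  18.6]
pad [184.1 192.6] 0.83 [622.  331.4  70.2]
pad [235.1 200.7] 0.69 [595.2 187.4 137. ]
cradle [253.5 292.6] 0.95 [362.  142.7  99.9]
cradle [237.  221.1] 0.86 [543.6 180.5 154.3]
cradle [281.5 141.5] 0.36 [762.3  71.7  58.6]
catch [233.9 203.4] 0.73 [588.  189.8 142.2]
catch [259.8 281.4] 0.7 [381.9 130.8  14.3]
catch [341.5 225.2] 0.65 [533.  -69.8 199.5]
stand [379.6 217.3] 0.79 [ 553.1 -167.8  167.4]
stand [280.8 139.1] 0.43 [768.3  73.6  61.6]
rodtop [344.4 230.1] 0.64 [521.7 -80.  175.8]
bottle [316.  271.4] 0.8 [417.3 -16.8 108.7]
tipbox [283.  139.7] 0.78 [766.7  67.7  61.5]
```

Run:
```python
import cv2
a=cv2.imread("pics/scene0.png");b=cv2.imread("pics/top0.png")
cv2.imwrite("pics/crop1.png",cv2.resize(b[130:330,130:400],None,fx=2.9,fy=2.9,interpolation=cv2.INTER_CUBIC))
```

```text
(no output)
```

View pics/scene0.png

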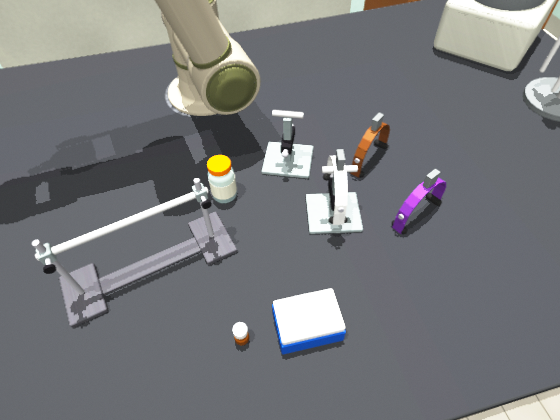

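View pics/crop1.png

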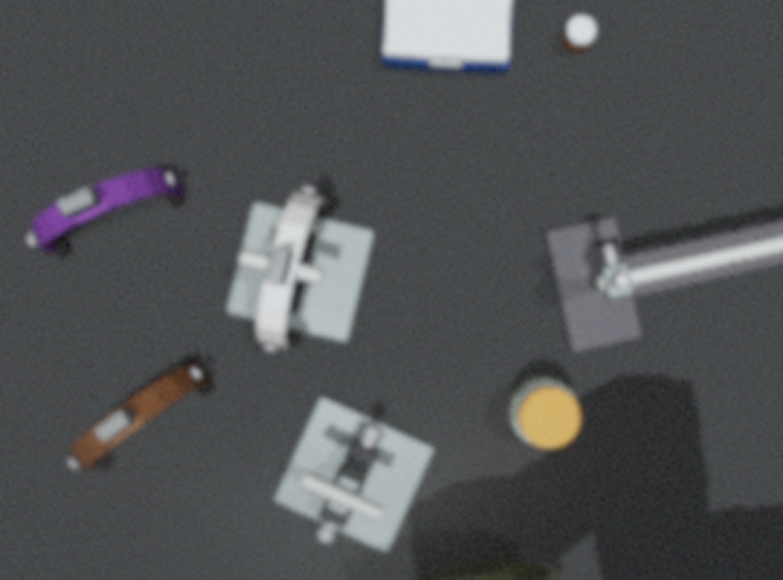

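Candidates: the empty cradle at scene (290,160) / top (253,293), about 0.39 m from the base, and the one with the white headband at scene (335,190) / top (230,221), about 0.58 m. The farther one, carrying the white headband, fits the description. The enlarged top crop confirms this: white arch on it, with the purple and brown look-alikes separate. Next I measure poses from depth.

```bash
cat >> h.py <<'E'
def cloud(c):
    h,w=c["depth"].shape; v,u=np.mgrid[:h,:w]; m=c["depth"]>0
    u=u[m].astype(float);v=v[m].astype(float); a=(u-c["cx"])/c["fx"];b=(v-c["cy"])/c["fy"];x,y=a.copy(),b.copy()
    for _ in range(20):
        k=1+c["k1"]*(x*x+y*y); x,y=a/k,b/k
    d=c["depth"][m]; P=np.c_[x*d,-y*d,-d,np.ones_like(d)]
    return (P@np.linalg.inv(w2c(c)).T)[:,:3], c["color"][m].astype(int)
def line(P):
    m=P[:,:2].mean(0); s,v=np.linalg.svd(P[:,:2]-m,full_matrices=False)[1:]; return m,np.degrees(np.arctan2(v[0][1],v[0][0])),s/np.sqrt(len(P))
E
python3 - <<'E'
from h import *
np.set_printoptions(precision=1,suppress=True)
for cam in ["top","scene"]:
    c=capture(cam);P,C=cloud(c)
    n=(abs(P[:,0]-545)<110)&(abs(P[:,1]-195)<90)
    sel=lambda lo,hi:n&(P[:,2]>lo)&(P[:,2]<hi)
    br=C.min(1)>130
    for nm,m in [("block top",sel(188,205)),("strip+bar",sel(140,172)),("legs",sel(60,172)&br)]: 
        Q=P[m]; print(cam,nm,len(Q),line(Q) if len(Q)>5 else'', Q[:,2].mean() if len(Q) else '', (Q.min(0),Q.max(0)) if len(Q) else '')
    r=(P[:,1]<-60)&(P[:,1]>-400)&(P[:,0]>400)&(P[:,0]<720)&(P[:,2]>110)&(P[:,2]<190)
    Q=P[r]
    m,a,s=line(Q); d=np.array([np.cos(np.radians(a)),np.sin(np.radians(a))]); t=(Q[:,:2]-m)@d; off=(Q[:,:2]-m)@[-d[1],d[0]]
    for _ in range(3):
        k=(abs(off)<10)&(abs(t)<110); Q,t,off=Q[k],t[k],off[k]; mm,a,s=line(Q); d=np.array([np.cos(np.radians(a)),np.sin(np.radians(a))]); off=(Q[:,:2]-mm)@[-d[1],d[0]]; t=(Q[:,:2]-mm)@d
    print(cam,"rail",len(Q),m,mm,a,s,"z",np.percentile(Q[:,2],[5,50,90,98]))
    r=(P[:,1]<-40)&(P[:,1]>-420)&(P[:,0]>380)&(P[:,0]<740)
    Q=P[r&(P[:,2]>188)&(P[:,2]<206)]; 
    for side in (Q[:,1]<-200,Q[:,1]>=-200): print(" rodtops",side.sum(),np.median(Q[side],0) if side.any() else '')
    Q=P[r&(P[:,2]>4)&(P[:,2]<20)]; rect=cv2.minAreaRect(Q[:,:2].astype(np.float32)); print(" base rect",rect)
    for nm,box in dict(bottle=(380,480,-70,20),tipbox=(690,840,0,140),vial=(740,820,-95,-30)).items():
        Q=P[(P[:,0]>box[0])&(P[:,0]<box[1])&(P[:,1]>box[2])&(P[:,1]<box[3])&(P[:,2]>25)]; print(" ",nm,len(Q),np.min(Q,0) if len(Q) else '',np.max(Q,0) if len(Q) else '')
c=capture("wrist");print(c["mount"],c["fx"],c["k1"])
E
```

```text
top block top 68 (array([542.3, 203.7]), np.float64(168.42458661449928), array([8.5, 3.7])) 195.46369756183498 (array([528.2, 195.7, 190.7]), array([556.6, 212. , 200. ]))
top strip+bar 415 (array([542.5, 203.9]), np.float64(167.95951141689773), array([28.1, 13.5])) 155.92905283965843 (array([492. , 172.4, 140.1]), array([596.6, 239.5, 171.1]))
top legs 568 (array([541.2, 204.1]), np.float64(166.9748764251071), array([37.5, 12. ])) 145.87762934021865 (array([471.4, 172.4,  65. ]), array([611.7, 239.5, 171.1]))
top rail 492 [ 563.9 -208.3] [ 560.4 -204.4] -77.49493655852153 [61.7  4. ] z [162.9 167.9 170.9 172.6]
 rodtops 27 [ 590.9 -347.8  199.3]
 rodtops 22 [531.2 -74.7 199.1]
 base rect ((560.7122802734375, -226.8562469482422), (358.4061584472656, 372.3966064453125), 0.37440893054008484)
  bottle 455 [384.6 -50.4  26.8] [442.9   6.1 115.4]
  tipbox 1410 [734.1   3.9  25.1] [823.3 125.5  65.9]
  vial 83 [756.2 -72.3  25.1] [781.  -47.3  55. ]
scene block top 105 (array([546.9, 201.2]), np.float64(-10.814101966399718), array([9.5, 4.2])) 194.79214875623165 (array([526.6, 192.4, 188.4
[... 292 characters left out ...]
3, 12.1])) 133.16603043861005 (array([478.1, 168.3,  60.3]), array([616.5, 238.8, 171.6]))
scene rail 923 [ 574.3 -228.5] [ 572.8 -237.9] -77.33381581781437 [61.7  2.8] z [160.9 167.8 170.3 171.3]
 rodtops 66 [ 597.  -348.5  197.8]
 rodtops 49 [536.8 -77.  198.3]
 base rect ((570.1780395507812, -225.1621551513672), (327.8068542480469, 371.83050537109375), 0.3494238555431366)
  bottle 984 [387.6 -56.5  25.1] [446.1   3.7 113.7]
  tipbox 3294 [738.    1.3  25.1] [830.4 122.7  64. ]
  vial 212 [760.2 -75.4  25.7] [786.8 -49.4  53.7]
[[   0.     1.     0.3   72.4]
 [   1.     0.    -0.    -0.8]
 [  -0.     0.3   -1.  -141.6]
 [   0.     0.     0.     1. ]] 307.8452588469779 -0.028101385835528295
```

```bash
cat >> h.py <<'E'
def delta(target,ydir_deg):
    """shift (tool axes, mm) to target TCP and az (rad) to put tool y along world direction (mod 180), tool down"""
    s=sense(); q=s["ee_rot"]; M=R.from_quat([q[1],q[2],q[3],q[0]]).as_matrix()
    a=np.radians(ydir_deg); best=None
    for k in (0,np.pi):
        y=np.array([np.cos(a+k),np.sin(a+k),0]); z=np.array([0,0,-1.]); T=np.c_[np.cross(y,z),y,z]
        rv=R.from_matrix(M.T@T).as_rotvec()
        print("rot",np.round(rv,4),"norm",round(float(np.linalg.norm(rv)),3),"j6",round(float(s["joints"][5]),2))
    print("t",round(s["time_s"],2),"pos",np.round(s["eef_pos"],1),"shift tool",np.round(M.T@(np.array(target)-s["eef_pos"]),1),"F",np.round(s["force"],1))
E
python3 -c "
from h import *
delta([545,203,300],78)"
```

```text
rot [ 0.0000e+00 -1.0000e-04 -2.5623e+00] norm 2.562 j6 -0.22
rot [-0.     -0.      0.5793] norm 0.579 j6 -0.22
t 1.25 pos [ 189.7 -489.5  231.3] shift tool [ 581.5 -517.3  -68.7] F [0.1 0.5 0.6]
```

```bash
python3 -m jog '[{"tz":-35,"jaw":-1},{"tz":-34},{"tx":41.5,"ty":-37},{"tx":41.5,"ty":-37},{"tx":41.5,"ty":-37}]' 40
python3 -m jog '[{"tx":41.5,"ty":-37},{"tx":41.5,"ty":-37},{"tx":41.5,"ty":-37},{"tx":41.5,"ty":-37},{"tx":41.5,"ty":-37}]'
python3 -m jog '[{"tx":41.5,"ty":-37},{"tx":41.5,"ty":-37},{"tx":41.5,"ty":-37},{"tx":41.5,"ty":-37},{"tx":41.5,"ty":-37}]'
python3 -m jog '[{"tx":20,"ty":-18},{"az":0.145},{"az":0.145},{"az":0.145},{"az":0.145}]'
python3 -c "
from h import *
delta([545,203,300],78)"
```

```text
rot [ 0.0000e+00 -1.0000e-04 -2.5623e+00] norm 2.562 j6 -0.22
rot [-0.     -0.      0.5793] norm 0.579 j6 -0.22
t 1.25 pos [ 189.7 -489.5  231.3] shift tool [ 581.5 -517.3  -68.7] F [0.1 0.5 0.6]schema error: expected keys tx, ty, tz, ax, ay, az, jaw
schema error: expected keys tx, ty, tz, ax, ay, az, jaw
schema error: expected keys tx, ty, tz, ax, ay, az, jaw
schema error: expected keys tx, ty, tz, ax, ay, az, jaw
```

```bash
python3 -m jog '[{"tx":0,"ty":0,"tz":-35,"ax":0,"ay":0,"az":0,"jaw":-1},{"tx":0,"ty":0,"tz":-34,"ax":0,"ay":0,"az":0,"jaw":-1},{"tx":41.5,"ty":-37,"tz":0,"ax":0,"ay":0,"az":0,"jaw":-1},{"tx":41.5,"ty":-37,"tz":0,"ax":0,"ay":0,"az":0,"jaw":-1},{"tx":41.5,"ty":-37,"tz":0,"ax":0,"ay":0,"az":0,"jaw":-1}]' 40
for i in 1 2; do python3 -m jog '[{"tx":41.5,"ty":-37,"tz":0,"ax":0,"ay":0,"az":0,"jaw":-1},{"tx":41.5,"ty":-37,"tz":0,"ax":0,"ay":0,"az":0,"jaw":-1},{"tx":41.5,"ty":-37,"tz":0,"ax":0,"ay":0,"az":0,"jaw":-1},{"tx":41.5,"ty":-37,"tz":0,"ax":0,"ay":0,"az":0,"jaw":-1},{"tx":41.5,"ty":-37,"tz":0,"ax":0,"ay":0,"az":0,"jaw":-1}]'; done
python3 -m jog '[{"tx":20,"ty":-18,"tz":0,"ax":0,"ay":0,"az":0,"jaw":-1},{"tx":0,"ty":0,"tz":0,"ax":0,"ay":0,"az":0.145,"jaw":-1},{"tx":0,"ty":0,"tz":0,"ax":0,"ay":0,"az":0.145,"jaw":-1},{"tx":0,"ty":0,"tz":0,"ax":0,"ay":0,"az":0.145,"jaw":-1},{"tx":0,"ty":0,"tz":0,"ax":0,"ay":0,"az":0.145,"jaw":-1}]'
python3 -c "
from h import *
delta([545,203,300],78)"
```

```text
time_s: 1.88
eef_pos: [266.2, -339.4, 300.4]
ee_rot: [0.0, 0.983, 0.184, 0.0]
force: [1.4, 0.2, 0.0]
grip_width: 0.994
grip_force: 0.0
time_s: 2.5
eef_pos: [392.8, -91.8, 300.5]
ee_rot: [0.0, 0.983, 0.184, 0.0]
force: [1.0, -1.0, -0.4]
grip_width: 0.996
grip_force: 0.0
time_s: 3.12
eef_pos: [519.5, 155.8, 300.4]
ee_rot: [0.0, 0.983, 0.184, 0.0]
force: [-0.1, -0.5, 0.1]
grip_width: 0.997
grip_force: 0.0
time_s: 3.75
eef_pos: [531.1, 178.0, 300.2]
ee_rot: [0.0, 0.994, -0.107, -0.0]
force: [-0.2, -1.3, 0.8]
grip_width: 1.001
grip_force: 0.0
rot [ 2.0000e-04 -0.0000e+00  3.1361e+00] norm 3.136 j6 1.9
rot [ 0.      0.0001 -0.0055] norm 0.005 j6 1.9
t 3.75 pos [531.1 178.  300.2] shift tool [  8.3 -27.4   0.2] F [-0.2 -1.3  0.8]
```

Moves track exactly. Now measure with the wrist camera.

```bash
cat >> h.py <<'E'
def wrist():
    s=sense(); c=capture("wrist"); q=s["ee_rot"]; T=np.eye(4); T[:3,:3]=R.from_quat([q[1],q[2],q[3],q[0]]).as_matrix(); T[:3,3]=s["eef_pos"]
    c["camera_from_world"]=np.linalg.inv(T@c["mount"]); return c
E
python3 - <<'E'
from h import *
np.set_printoptions(precision=1,suppress=True)
c=wrist();save(c,"w1.png")
for q in ["headband","block","pad"]:
    for r in place_of(q,"wrist")[:4]: print(q,np.round(r["centre"],1),round(r["conf"],2),at_depth(c,r["centre"]),at_z(c,r["centre"],180))
P,C=cloud(c);n=(abs(P[:,0]-545)<110)&(abs(P[:,1]-195)<90)
Q=P[n&(P[:,2]>190)&(P[:,2]<202)];print(len(Q),cv2.minAreaRect(Q[:,:2].astype(np.float32)),line(Q),np.median(Q[:,2]))
Q=P[n&(P[:,2]>150)&(P[:,2]<172)];print(len(Q),line(Q),np.percentile(Q[:,2],[50,95]))
E
```

```text
headband [ 81.6 168. ] 0.93 [599.2 374.3 126. ] [599.6 338.2 180. ]
block [ 67.1 171.8] 0.92 [598.9 380.4 140.7] [599.3 352.1 180. ]
block [247.7 196.8] 0.82 [547.3 201.8 195.3] [544.  204.2 180. ]
block [425.5 220.3] 0.17 [433.7  -0.7  52.2] [488.7  53.1 180. ]
pad [258.5 125.9] 0.9 [600.1 184.8 125.2] [600.3 181.1 180. ]
pad [209.9 249.5] 0.75 [448.2 298.9  35. ] [502.8 250.5 180. ]
pad [153.3 128.5] 0.58 [626.  324.4  33.7] [617.2 266.6 180. ]
596 ((543.0950317382812, 205.3015899658203), (13.835247993469238, 30.21592903137207), 74.90715026855469) (array([543.9, 204.9]), np.float64(165.84751406201275), array([8.7, 4. ])) 194.90336592579496
2008 (array([548.8, 203.6]), np.float64(169.23518488028333), array([20.4, 15.8])) [158.1 163.5]
```

View pics/w1.png

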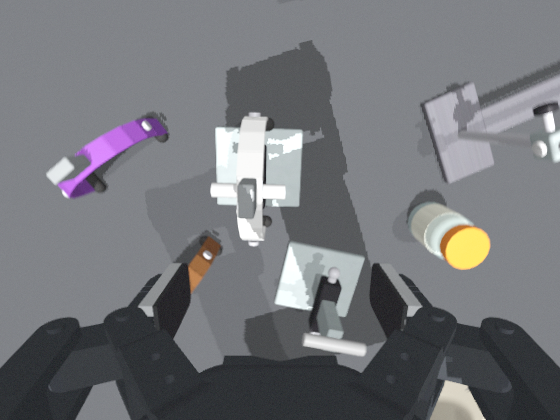

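The wrist view shows the white headband on the far cradle, with the block at (248,197). The empty cradle is at (320,285). I'll refine the yaw.

Run:
```python
from h import *
np.set_printoptions(precision=1,suppress=True)
c=wrist();P,C=cloud(c);n=(abs(P[:,0]-545)<100)&(abs(P[:,1]-198)<75)
B=P[n&(P[:,2]>6)&(P[:,2]<18)&(C.min(1)>100)];print("base",len(B),cv2.minAreaRect(B[:,:2].astype(np.float32)))
for yaw in (-10,-12,-14):
    a=np.radians(yaw);X=np.array([np.cos(a),np.sin(a)]);Y=np.array([-X[1],X[0]])
    L=(P[:,:2]-[543.5,205]);x=L@X;y=L@Y
    # outer edges of strip: mid-y at bins of x
    m=n&(P[:,2]>100)&(P[:,2]<170)&(abs(y)<25)
    xs=[];ys=[]
    for b in list(range(-66,-24,4))+list(range(26,68,4)):
        k=m&(abs(x-b)<2)&(C.min(1)>110)
        if k.sum()>15: xs.append(b);ys.append(np.mean(np.percentile(y[k],[3,97])))
    f=np.polyfit(xs,ys,1);print(yaw,len(xs),"resid slope deg",np.degrees(f[0]),"y off",f[1], "x range",np.percentile(x[m],[0.5,99.5]))
```

```text
base 3787 ((543.2380981445312, 206.99554443359375), (120.10133361816406, 110.46188354492188), 76.24093627929688)
-10 22 resid slope deg -3.314169488772321 y off -0.12922994933264476 x range [-71.   70.8]
-12 21 resid slope deg -1.7546053872479983 y off 0.10529309110256002 x range [-71.2  70.9]
-14 21 resid slope deg 0.3192662293275215 y off 0.0790929981037957 x range [-71.2  71. ]
```

```bash
python3 -c "
from h import *
delta([543.4,205.2,169],76.2)"
```

```text
rot [-1.0000e-04  1.0000e-04 -3.1082e+00] norm 3.108 j6 1.89
rot [0.     0.     0.0334] norm 0.033 j6 1.89
t 4.0 pos [531.  178.  300.3] shift tool [  6.5 -29.2 131.3] F [-0.1  0.9  0.4]
```

```bash
python3 -m jog '[{"tx":6.5,"ty":-29.2,"tz":0,"ax":0,"ay":0,"az":0.0334,"jaw":-1},{"tx":0,"ty":0,"tz":30,"ax":0,"ay":0,"az":0,"jaw":-1},{"tx":0,"ty":0,"tz":30,"ax":0,"ay":0,"az":0,"jaw":-1},{"tx":0,"ty":0,"tz":30,"ax":0,"ay":0,"az":0,"jaw":-1},{"tx":0,"ty":0,"tz":20,"ax":0,"ay":0,"az":0,"jaw":-1}]' 60
python3 -m jog '[{"tx":0,"ty":0,"tz":11,"ax":0,"ay":0,"az":0,"jaw":-1},{"tx":0,"ty":0,"tz":10,"ax":0,"ay":0,"az":0,"jaw":0},{"tx":0,"ty":0,"tz":0,"ax":0,"ay":0,"az":0,"jaw":1},{"tx":0,"ty":0,"tz":0,"ax":0,"ay":0,"az":0,"jaw":1},{"tx":0,"ty":0,"tz":0,"ax":0,"ay":0,"az":0,"jaw":1}]'
python3 -m jog '[{"tx":0,"ty":0,"tz":0,"ax":0,"ay":0,"az":0,"jaw":1},{"tx":0,"ty":0,"tz":0,"ax":0,"ay":0,"az":0,"jaw":1},{"tx":0,"ty":0,"tz":0,"ax":0,"ay":0,"az":0,"jaw":1}]' 60
python3 -c "
from h import *
print(sense())"
```

```text
time_s: 4.62
eef_pos: [543.1, 205.1, 188.9]
ee_rot: [0.0, 0.993, -0.12, -0.001]
force: [-0.1, 0.0, 0.7]
grip_width: 0.997
grip_force: 0.0
time_s: 5.25
eef_pos: [543.8, 205.1, 170.0]
ee_rot: [-0.0, 0.993, -0.121, 0.001]
force: [-2.3, -3.8, 8.3]
grip_width: 0.151
grip_force: 61.1
time_s: 5.62
eef_pos: [543.8, 205.2, 170.0]
ee_rot: [-0.0, 0.993, -0.121, 0.001]
force: [-1.8, 1.1, 5.7]
grip_width: 0.155
grip_force: 59.2
{'time_s': 5.625, 'joints': array([ 1.59407299e-01,  4.85948173e-01,  1.41040080e+00, -6.82191989e-05,
        1.24402088e+00,  1.97376857e+00]), 'dq': array([ 0.00184384, -0.00062755,  0.00342143,  0.00066807, -0.00019946,
        0.00102242]), 'tau': array([ 8.47461401e-02, -4.49789000e+01, -2.34504282e+01,  8.44281586e-02,
       -2.64836792e-01, -1.27885294e-03]), 'eef_pos': array([543.76885105, 205.19920286, 170.00494669]), 'ee_rot': array([-1.38620324e-04,  9.92594817e-01, -1.21470799e-01,  5.96353485e-04]), 'force': array([-1.82144678,  1.07266772,  5.74969   ]), 'wrist_torque': array([-0.07557062,  0.20333376, -0.01774591]), 'grip_force': 59.210582971572876, 'grip_width': 0.15545821179223357}
```

```bash
python3 -m jog '[{"tx":0,"ty":0,"tz":-5,"ax":0,"ay":0,"az":0,"jaw":1},{"tx":0,"ty":0,"tz":-5,"ax":0,"ay":0,"az":0,"jaw":1},{"tx":0,"ty":0,"tz":-5,"ax":0,"ay":0,"az":0,"jaw":1},{"tx":0,"ty":0,"tz":-5,"ax":0,"ay":0,"az":0,"jaw":1},{"tx":0,"ty":0,"tz":-5,"ax":0,"ay":0,"az":0,"jaw":1}]' 90
python3 -m jog '[{"tx":0,"ty":0,"tz":-6,"ax":0,"ay":0,"az":0,"jaw":1},{"tx":0,"ty":0,"tz":-8,"ax":0,"ay":0,"az":0,"jaw":1},{"tx":0,"ty":0,"tz":-10,"ax":0,"ay":0,"az":0,"jaw":1},{"tx":0,"ty":0,"tz":-15,"ax":0,"ay":0,"az":0,"jaw":1},{"tx":0,"ty":0,"tz":-16,"ax":0,"ay":0,"az":0,"jaw":1}]'
python3 -m jog '[{"tx":0,"ty":0,"tz":-20,"ax":0,"ay":0,"az":0,"jaw":1},{"tx":0,"ty":0,"tz":-20,"ax":0,"ay":0,"az":0,"jaw":1},{"tx":0,"ty":0,"tz":-20,"ax":0,"ay":0,"az":0,"jaw":1},{"tx":0,"ty":0,"tz":-20,"ax":0,"ay":0,"az":0,"jaw":1},{"tx":0,"ty":0,"tz":-10,"ax":0,"ay":0,"az":0,"jaw":1}]'
python3 - <<'E'
from h import *
c=capture("scene");save(c,"scene1.png");P,C=cloud(c)
delta([562,-210,340],102.6)
cv2.imwrite("pics/crop2.png",cv2.resize(c["color"][60:260,250:470,::-1],None,fx=2.7,fy=2.7))
E
```

```text
time_s: 6.25
eef_pos: [543.8, 205.3, 195.7]
ee_rot: [-0.0, 0.993, -0.121, 0.001]
force: [-0.7, 0.4, -2.1]
grip_width: 0.146
grip_force: 89.9
time_s: 6.88
eef_pos: [543.6, 205.2, 250.6]
ee_rot: [-0.0, 0.993, -0.122, 0.0]
force: [0.0, -0.2, -0.9]
grip_width: 0.144
grip_force: 89.9
time_s: 7.5
eef_pos: [543.6, 205.2, 341.1]
ee_rot: [-0.0, 0.993, -0.121, 0.001]
force: [0.3, -0.4, -1.8]
grip_width: 0.147
grip_force: 89.9
rot [-4.1000e-03  7.0000e-04  2.6781e+00] norm 2.678 j6 1.97
rot [-0.0005 -0.003  -0.4635] norm 0.463 j6 1.97
t 7.55 pos [543.8 205.2 341.7] shift tool [117.8 398.6   1.6] F [ 0.2 -0.6  0.1]
```

View pics/crop2.png

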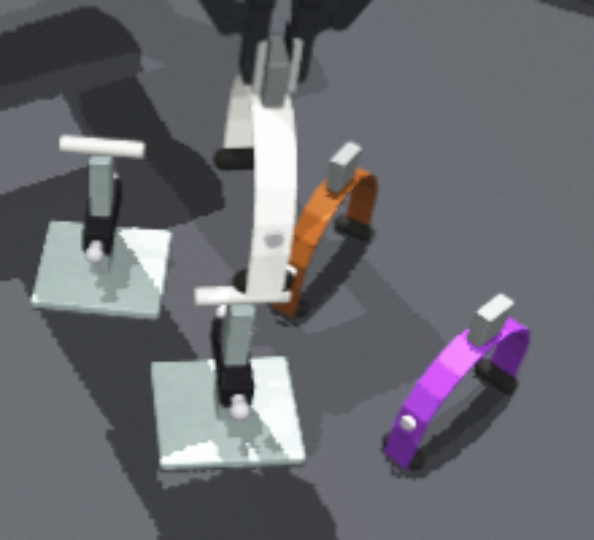

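```bash
python3 -m jog '[{"tx":0,"ty":0,"tz":-2,"ax":0,"ay":0,"az":-0.0927,"jaw":1},{"tx":0,"ty":0,"tz":-2,"ax":0,"ay":0,"az":-0.0927,"jaw":1},{"tx":0,"ty":0,"tz":-2,"ax":0,"ay":0,"az":-0.0927,"jaw":1},{"tx":0,"ty":0,"tz":-2,"ax":0,"ay":0,"az":-0.0927,"jaw":1},{"tx":0,"ty":0,"tz":-2,"ax":0,"ay":0,"az":-0.0927,"jaw":1}]'
python3 -c "
from h import *
delta([562,-60,350],102.6);delta([562,-210,350],102.6)"
```

```text
time_s: 8.18
eef_pos: [543.4, 205.1, 348.9]
ee_rot: [0.0, 0.994, 0.111, -0.001]
force: [-0.1, 0.6, -1.0]
grip_width: 0.144
grip_force: 89.9
rot [-1.6000e-03 -1.0000e-04 -3.1386e+00] norm 3.139 j6 1.51
rot [-0.0001  0.001   0.003 ] norm 0.003 j6 1.51
t 8.18 pos [543.4 205.1 348.9] shift tool [-40.5 262.7  -1.1] F [-0.1  0.6 -1. ]
rot [-1.6000e-03 -1.0000e-04 -3.1386e+00] norm 3.139 j6 1.51
rot [-0.0001  0.001   0.003 ] norm 0.003 j6 1.51
t 8.18 pos [543.4 205.1 348.9] shift tool [-73.6 409.   -1.1] F [-0.1  0.6 -1. ]
```

```bash
python3 -m jog '[{"tx":-8,"ty":52.5,"tz":0,"ax":0,"ay":0,"az":0.003,"jaw":1},{"tx":-8,"ty":52.5,"tz":0,"ax":0,"ay":0,"az":0,"jaw":1},{"tx":-8,"ty":52.5,"tz":0,"ax":0,"ay":0,"az":0,"jaw":1},{"tx":-8,"ty":52.5,"tz":0,"ax":0,"ay":0,"az":0,"jaw":1},{"tx":-8,"ty":52.5,"tz":0,"ax":0,"ay":0,"az":0,"jaw":1}]'
python3 -m jog '[{"tx":0,"ty":0,"tz":0,"ax":0,"ay":0,"az":0,"jaw":1}]'
cat >> h.py <<'E'
def rail(c,lo=150,hi=178):
    P,C=cloud(c); a=np.radians(12.6); X=np.array([np.cos(a),np.sin(a)]);Y=np.array([-X[1],X[0]]); L=P[:,:2]-[564,-212]; x=L@X;y=L@Y
    k=(abs(x)<14)&(abs(y)<125)&(P[:,2]>lo)&(P[:,2]<hi)
    xs=[];ys=[];zs=[]
    for b in range(-120,121,8):
        j=k&(abs(y-b)<4)
        if j.sum()>8:
            top=P[j,2]>np.percentile(P[j,2],97)-5; xs.append(np.median(x[j][top]));ys.append(b);zs.append(np.percentile(P[j,2],95))
    xs,ys=np.array(xs),np.array(ys); f=np.polyfit(ys,xs,1); g=np.abs(xs-np.polyval(f,ys))<2.5; f=np.polyfit(ys[g],xs[g],1)
    print("rail yaw",12.6-np.degrees(f[0]),"mid on axis",np.array([564,-212])+f[1]*X,"top z",np.median(zs),"n",len(xs),"y",ys.min(),ys.max())
    for s in (-1,1):
        j=(abs(x)<18)&(abs(y-140*s)<22)&(P[:,2]>190)&(P[:,2]<208)
        if j.sum(): print(" rod",s,j.sum(),np.median(P[j],0))
def band(c,x0,y0,yaw,zo):
    """headband in hand: offsets in nominal headband frame"""
    P,C=cloud(c); a=np.radians(yaw); X=np.array([np.cos(a),np.sin(a)]);Y=np.array([-X[1],X[0]]); L=P[:,:2]-[x0,y0]; x=L@X;y=L@Y
    k=(abs(x)<90)&(abs(y)<30)&(P[:,2]>zo-110)&(P[:,2]<zo+12)&(C.min(1)>100)
    print("band n",k.sum(),"x",np.percentile(x[k],[.5,99.5]),"y",np.percentile(y[k],[2,98]),"ztop",np.percentile(P[k,2],98))
    for s in (-1,1):
        j=k&(x*s>30); 
        if j.sum()>10: print("  side",s,j.sum(),"y mid",np.mean(np.percentile(y[j],[2,98])),"zmin,max",P[j,2].min(),P[j,2].max())
E
python3 - <<'E'
from h import *
np.set_printoptions(precision=1,suppress=True)
print(sense()["eef_pos"]); c=wrist();save(c,"w2.png"); rail(c)
for cam in ("top","scene"):
    d=capture(cam);print(cam);rail(d); p=sense()["eef_pos"];band(d,p[0],p[1],12.6,p[2]-10)
delta([562,-210,350],102.6)
E
```

```text
time_s: 8.8
eef_pos: [560.9, -61.5, 349.0]
ee_rot: [-0.0, 0.994, 0.108, -0.0]
force: [0.4, 0.6, -1.5]
grip_width: 0.144
grip_force: 89.9
time_s: 8.93
eef_pos: [560.9, -63.0, 348.3]
ee_rot: [-0.0, 0.994, 0.106, -0.001]
force: [1.1, 1.1, -2.6]
grip_width: 0.145
grip_force: 89.9
[560.9 -63.  348.3]
rail yaw 12.599978923436643 mid on axis [ 563.5 -212.1] top z 169.4653976140528 n 31 y -120 120
 rod -1 138 [ 592.9 -344.7  196.5]
top
rail yaw 8.93958486161375 mid on axis [ 567.1 -211.3] top z 170.96918030161976 n 7 y -120 -72
 rod -1 25 [ 591.  -347.7  197.7]
 rod 1 11 [531.2 -71.5 197. ]
band n 222 x [-73.3 -23. ] y [-11.7  11.1] ztop 337.33366986000016
  side -1 208 y mid -0.3175458339751751 zmin,max 244.844972470529 337.2380015490294
scene
rail yaw 12.625251601877787 mid on axis [ 565.6 -211.7] top z 170.372250902941 n 31 y -120 120
 rod -1 57 [ 596.7 -348.7  198.2]
 rod 1 45 [536.1 -77.2 198.3]
band n 1422 x [-66.4  73.6] y [-14.3   9.1] ztop 345.8958468398269
  side -1 179 y mid -5.749653893403266 zmin,max 242.4850621373174 318.1886115298932
  side 1 982 y mid -2.4948564789619745 zmin,max 233.0248973615561 337.14344479753606
rot [0.  0.  3.1] norm 3.139 j6 1.04
rot [-0.  0. -0.] norm 0.003 j6 1.04
t 9.07 pos [561.  -59.1 349.2] shift tool [-31.6 147.6  -0.9] F [ 0.2  0.1 -1.7]
```

View pics/w2.png

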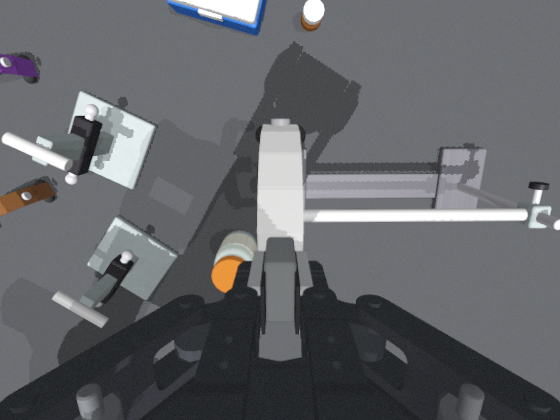

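Wrist view: the band is held squarely, crown at about (280,190). The rail runs from (305,215) to (525,215) and is free, with the rods clear. I'll move over the rail's middle.

```bash
python3 -m jog '[{"tx":-8,"ty":37,"tz":0,"ax":0,"ay":0,"az":0,"jaw":1},{"tx":-8,"ty":37,"tz":0,"ax":0,"ay":0,"az":0,"jaw":1},{"tx":-8,"ty":37,"tz":0,"ax":0,"ay":0,"az":0,"jaw":1},{"tx":-8,"ty":37,"tz":0,"ax":0,"ay":0,"az":0,"jaw":1},{"tx":0,"ty":0,"tz":0,"ax":0,"ay":0,"az":0,"jaw":1}]'
python3 -m jog '[{"tx":0,"ty":0,"tz":0,"ax":0,"ay":0,"az":0,"jaw":1},{"tx":0,"ty":0,"tz":0,"ax":0,"ay":0,"az":0,"jaw":1},{"tx":0,"ty":0,"tz":0,"ax":0,"ay":0,"az":0,"jaw":1}]'
cat > m.py <<'E'
from h import *
np.set_printoptions(precision=1,suppress=True)
delta([563,-212,350],102.6)
print("wrist");c=wrist();rail(c);p=sense()["eef_pos"];band(c,p[0],p[1],12.6,p[2]-10)
for cam in ("scene","top"):
    d=capture(cam);print(cam);rail(d);band(d,p[0],p[1],12.6,p[2]-10)
    save(d,"%s_%d.png"%(cam,p[2]))
delta([563,-212,350],102.6)
E
python3 m.py
```

```text
time_s: 9.7
eef_pos: [561.8, -212.0, 348.6]
ee_rot: [-0.0, 0.994, 0.108, -0.0]
force: [0.0, 0.1, -2.9]
grip_width: 0.147
grip_force: 90.0
time_s: 10.07
eef_pos: [561.8, -210.3, 349.5]
ee_rot: [0.0, 0.994, 0.109, 0.0]
force: [0.5, 0.7, -2.0]
grip_width: 0.148
grip_force: 90.0
rot [-0.  -0.   3.1] norm 3.14 j6 0.8
rot [ 0. -0. -0.] norm 0.002 j6 0.8
t 10.07 pos [ 561.8 -210.3  349.5] shift tool [ 0.8  1.9 -0.5] F [ 0.5  0.7 -2. ]
wrist
rail yaw 12.513545308269467 mid on axis [ 562.6 -212.3] top z 169.5770982589467 n 25 y -120 120
 rod -1 155 [ 592.7 -346.3  198.6]
 rod 1 150 [532.9 -77.1 198.5]
band n 5384 x [ 7.2 72.1] y [-10.8  12.4] ztop 343.45405051860666
  side 1 3492 y mid 0.7039534369002016 zmin,max 242.11570543506585 336.4998901136524
scene
rail yaw 12.554543677286665 mid on axis [ 565.8 -211.6] top z 170.46126378793372 n 27 y -120 120
 rod -1 61 [ 597.2 -348.   198. ]
 rod 1 42 [536.  -76.9 198.3]
band n 1522 x [-65.   73.5] y [-13.   10.3] ztop 345.0997544137959
  side -1 75 y mid 7.421683691960881 zmin,max 239.93534378924835 303.73273089143214
  side 1 1162 y mid -1.4063530347522848 zmin,max 233.8062471736257 340.1271956947853
top
rail yaw 12.919087699128912 mid on axis [ 562.2 -212.4] top z 171.1898987878234 n 17 y -8 120
 rod 1 21 [531.1 -73.6 198.8]
band n 280 x [13.4 69.6] y [-12.4  12.3] ztop 342.53801179684035
  side 1 195 y mid -0.11664890839956765 zmin,max 276.0670841432153 336.27040041863563
rot [-0.  -0.   3.1] norm 3.139 j6 0.8
rot [ 0. -0. -0.] norm 0.003 j6 0.8
t 10.22 pos [ 561.8 -210.9  349.4] shift tool [ 1.   1.4 -0.6] F [-0.2  0.2 -1.6]
```

Each camera puts the across-rail misalignment within about 1 mm. Descending to just above the rail.

```bash
python3 -m jog '[{"tx":0,"ty":0,"tz":20,"ax":0,"ay":0,"az":0,"jaw":1},{"tx":0,"ty":0,"tz":30,"ax":0,"ay":0,"az":0,"jaw":1},{"tx":0,"ty":0,"tz":30,"ax":0,"ay":0,"az":0,"jaw":1},{"tx":0,"ty":0,"tz":30,"ax":0,"ay":0,"az":0,"jaw":1},{"tx":0,"ty":0,"tz":20,"ax":0,"ay":0,"az":0,"jaw":1}]'
python3 -m jog '[{"tx":0,"ty":0,"tz":10,"ax":0,"ay":0,"az":0,"jaw":1},{"tx":0,"ty":0,"tz":4,"ax":0,"ay":0,"az":0,"jaw":1},{"tx":0,"ty":0,"tz":0,"ax":0,"ay":0,"az":0,"jaw":1},{"tx":0,"ty":0,"tz":0,"ax":0,"ay":0,"az":0,"jaw":1}]'
python3 m.py
python3 -c "
import cv2
a=cv2.imread('pics/scene_205.png')
import glob
f=sorted(glob.glob('pics/scene_20*.png'))[-1];print(f)
cv2.imwrite('pics/crop3.png',cv2.resize(cv2.imread(f)[120:330,30:250],None,fx=2.8,fy=2.8))"
```

```text
time_s: 10.85
eef_pos: [561.4, -210.9, 217.9]
ee_rot: [-0.0, 0.994, 0.108, -0.001]
force: [-0.2, -0.3, -1.1]
grip_width: 0.143
grip_force: 89.9
time_s: 11.35
eef_pos: [562.0, -211.3, 206.0]
ee_rot: [0.0, 0.994, 0.108, 0.001]
force: [0.2, 0.1, -2.3]
grip_width: 0.143
grip_force: 89.9
rot [-0.  -0.   3.1] norm 3.139 j6 0.8
rot [ 0. -0. -0.] norm 0.003 j6 0.8
t 11.35 pos [ 562.  -211.3  206. ] shift tool [   1.    1. -144.] F [ 0.2  0.1 -2.3]
wrist
rail yaw 12.457260079008527 mid on axis [ 564. -212.] top z 169.27251620613137 n 28 y -120 120
 rod -1 567 [ 593.5 -345.5  197.9]
 rod 1 557 [534.  -77.6 198. ]
band n 6400 x [-5.  72.1] y [-25.9  26.1] ztop 199.60017285707542
  side 1 3497 y mid 0.4068407522330979 zmin,max 97.4072206592653 192.98008509259918
scene
rail yaw 12.558527037719312 mid on axis [ 565.7 -211.6] top z 170.69191038325476 n 28 y -120 120
 rod -1 61 [ 596.9 -348.2  197.7]
 rod 1 44 [536.4 -77.1 198.9]
band n 1142 x [-66.   73.8] y [-24.5  24.6] ztop 200.29135965595353
  side -1 31 y mid 8.058724870697915 zmin,max 103.91984384898194 134.1566118810888
  side 1 779 y mid -1.4306440141930912 zmin,max 90.0500535415066 195.10564297233213
top
rail yaw 11.943199219780537 mid on axis [ 561.2 -212.6] top z 171.3636852974993 n 11 y 40 120
 rod 1 23 [531.1 -73.9 198.8]
band n 164 x [15.  69.2] y [-10.2  11.8] ztop 200.21357290435546
  side 1 131 y mid 0.42469082016086546 zmin,max 129.53495194290167 195.71123438127597
rot [-0.  -0.   3.1] norm 3.139 j6 0.8
rot [ 0. -0. -0.] norm 0.003 j6 0.8
t 11.5 pos [ 561.8 -211.3  205.7] shift tool [   1.1    1.  -144.3] F [ 0.2  0.3 -2.7]
pics/scene_205.png
```

View pics/crop3.png

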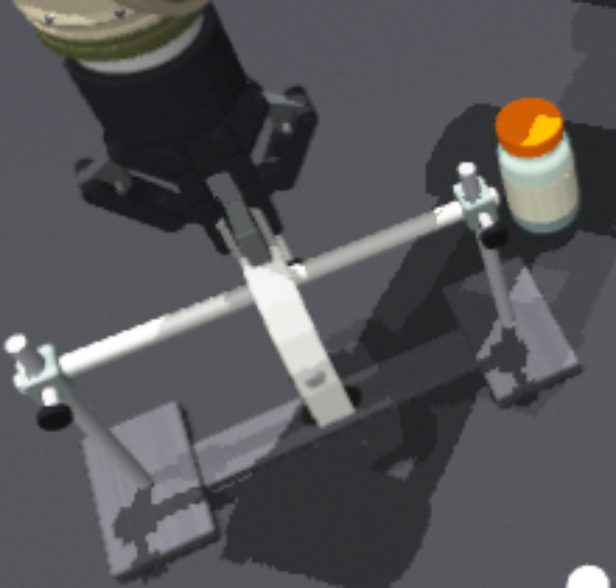

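Band straddles the rail; all three cameras call for +0.9 mm in x. I'll correct that and lower slowly.

```bash
python3 -m jog '[{"tx":0.9,"ty":1,"tz":4,"ax":0,"ay":0,"az":0,"jaw":1},{"tx":0,"ty":0,"tz":4,"ax":0,"ay":0,"az":0,"jaw":1},{"tx":0,"ty":0,"tz":3,"ax":0,"ay":0,"az":0,"jaw":1},{"tx":0,"ty":0,"tz":2,"ax":0,"ay":0,"az":0,"jaw":1},{"tx":0,"ty":0,"tz":1.5,"ax":0,"ay":0,"az":0,"jaw":1}]' 30
python3 -m jog '[{"tx":0,"ty":0,"tz":1.5,"ax":0,"ay":0,"az":0,"jaw":1},{"tx":0,"ty":0,"tz":1.5,"ax":0,"ay":0,"az":0,"jaw":1},{"tx":0,"ty":0,"tz":1.5,"ax":0,"ay":0,"az":0,"jaw":1}]'
python3 -m jog '[{"tx":0,"ty":0,"tz":1.5,"ax":0,"ay":0,"az":0,"jaw":1}]'
python3 -m jog '[{"tx":0,"ty":0,"tz":1,"ax":0,"ay":0,"az":0,"jaw":1}]'
```

```text
time_s: 12.12
eef_pos: [562.8, -212.0, 190.7]
ee_rot: [-0.0, 0.994, 0.108, -0.0]
force: [-0.3, 0.1, -1.0]
grip_width: 0.141
grip_force: 89.9
time_s: 12.5
eef_pos: [562.8, -212.0, 186.2]
ee_rot: [0.0, 0.994, 0.108, 0.0]
force: [0.3, -0.3, -1.4]
grip_width: 0.147
grip_force: 89.9
time_s: 12.62
eef_pos: [562.8, -212.0, 184.7]
ee_rot: [0.0, 0.994, 0.108, 0.0]
force: [-0.3, 0.2, -2.0]
grip_width: 0.147
grip_force: 89.9
time_s: 12.75
eef_pos: [562.8, -212.0, 183.7]
ee_rot: [0.0, 0.994, 0.108, 0.0]
force: [0.8, -0.6, -1.5]
grip_width: 0.144
grip_force: 89.9
```

```bash
python3 -m jog '[{"tx":0,"ty":0,"tz":1,"ax":0,"ay":0,"az":0,"jaw":1}]' | grep -E "eef|force"
python3 -m jog '[{"tx":0,"ty":0,"tz":0.7,"ax":0,"ay":0,"az":0,"jaw":1}]'| grep -E "eef|force"
python3 -m jog '[{"tx":0,"ty":0,"tz":0.7,"ax":0,"ay":0,"az":0,"jaw":1}]'| grep -E "eef|force"
```

```text
eef_pos: [562.8, -212.0, 182.7]
force: [0.5, 0.2, -2.2]
grip_force: 89.9
eef_pos: [562.8, -212.0, 182.1]
force: [0.0, -0.6, -1.1]
grip_force: 89.9
eef_pos: [562.8, -212.0, 181.4]
force: [-0.2, 0.5, -1.5]
grip_force: 89.9
```

```bash
python3 -m jog '[{"tx":0,"ty":0,"tz":0.6,"ax":0,"ay":0,"az":0,"jaw":1}]' | grep -E "eef|force"
python3 -m jog '[{"tx":0,"ty":0,"tz":0.6,"ax":0,"ay":0,"az":0,"jaw":1}]'| grep -E "eef|force"
python3 -m jog '[{"tx":0,"ty":0,"tz":0.5,"ax":0,"ay":0,"az":0,"jaw":1}]'| grep -E "eef|force"
```

```text
eef_pos: [562.8, -212.0, 180.8]
force: [0.2, -0.3, -1.9]
grip_force: 89.9
eef_pos: [562.8, -212.0, 180.2]
force: [0.2, -0.0, -1.8]
grip_force: 89.9
eef_pos: [562.8, -212.0, 180.1]
force: [-1.1, 0.7, 2.6]
grip_force: 90.5
```

```bash
python3 -m jog '[{"tx":0,"ty":0,"tz":0.3,"ax":0,"ay":0,"az":0,"jaw":1},{"tx":0,"ty":0,"tz":0,"ax":0,"ay":0,"az":0,"jaw":1},{"tx":0,"ty":0,"tz":0,"ax":0,"ay":0,"az":0,"jaw":1},{"tx":0,"ty":0,"tz":0,"ax":0,"ay":0,"az":0,"jaw":1}]' | grep -E "eef|force"
python3 - <<'E'
from h import *
c=wrist();save(c,"w3.png");s=sense();print(s["force"],s["wrist_torque"])
d=capture("scene");rail(d);p=s["eef_pos"];band(d,p[0],p[1],12.6,p[2]-10)
E
```

```text
eef_pos: [562.9, -212.0, 180.0]
force: [-2.9, 1.4, 5.1]
grip_force: 91.0
[-2.69062236  1.10221713  5.1818507 ] [ 0.20075858  0.49763258 -0.00626645]
rail yaw 12.524343258383912 mid on axis [ 565.58345576 -211.6460557 ] top z 170.73342816256292 n 30 y -120 120
 rod -1 61 [ 597.10522105 -348.86941139  197.99091788]
 rod 1 44 [535.54008057 -77.13275011 198.67567344]
band n 1048 x [-4.9332023  74.14698298] y [-24.54925744  24.52275418] ztop 174.0307632347835
  side 1 722 y mid -1.3811275675565673 zmin,max 64.21314616742347 168.8029983411435
```

View pics/w3.png

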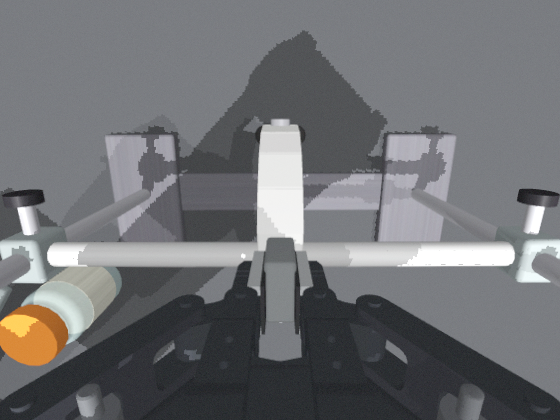

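Seated: contact is at TCP 180, so the crown is on the rail at 170 mm and between the ribs. The crown is at (280,250), centred between the rail ends at columns 50 and 512. The rail is carrying about 7 N. Releasing.

```bash
python3 -m jog '[{"tx":0,"ty":0,"tz":-0.3,"ax":0,"ay":0,"az":0,"jaw":0.4},{"tx":0,"ty":0,"tz":0,"ax":0,"ay":0,"az":0,"jaw":0},{"tx":0,"ty":0,"tz":0,"ax":0,"ay":0,"az":0,"jaw":0},{"tx":0,"ty":0,"tz":0,"ax":0,"ay":0,"az":0,"jaw":0},{"tx":0,"ty":0,"tz":0,"ax":0,"ay":0,"az":0,"jaw":0}]'
python3 -m jog '[{"tx":0,"ty":0,"tz":-10,"ax":0,"ay":0,"az":0,"jaw":0},{"tx":0,"ty":0,"tz":-20,"ax":0,"ay":0,"az":0,"jaw":0},{"tx":0,"ty":0,"tz":-30,"ax":0,"ay":0,"az":0,"jaw":0},{"tx":0,"ty":0,"tz":-30,"ax":0,"ay":0,"az":0,"jaw":0},{"tx":0,"ty":0,"tz":-20,"ax":0,"ay":0,"az":0,"jaw":0}]'
for i in 1 2 3; do python3 -m jog '[{"tx":0,"ty":0,"tz":0,"ax":0,"ay":0,"az":0,"jaw":0},{"tx":0,"ty":0,"tz":0,"ax":0,"ay":0,"az":0,"jaw":0},{"tx":0,"ty":0,"tz":0,"ax":0,"ay":0,"az":0,"jaw":0},{"tx":0,"ty":0,"tz":0,"ax":0,"ay":0,"az":0,"jaw":0},{"tx":0,"ty":0,"tz":0,"ax":0,"ay":0,"az":0,"jaw":0}]'>/dev/null; done
python3 - <<'E'
from h import *
d=capture("scene");save(d,"end.png");rail(d);band(d,562.9,-212,12.6,170)
c=wrist();band(c,562.9,-212,12.6,170)
cv2.imwrite('pics/crop4.png',cv2.resize(d["color"][120:330,30:250,::-1],None,fx=2.8,fy=2.8))
E
```

```text
time_s: 14.72
eef_pos: [562.8, -212.0, 179.7]
ee_rot: [-0.0, 0.994, 0.108, 0.0]
force: [1.0, 0.4, -0.2]
grip_width: 0.498
grip_force: 0.0
time_s: 15.35
eef_pos: [562.9, -212.1, 292.1]
ee_rot: [0.001, 0.994, 0.108, 0.001]
force: [0.1, -0.3, -0.7]
grip_width: 0.497
grip_force: 0.0
rail yaw 12.59635995195407 mid on axis [ 565.67514886 -211.62555987] top z 170.6458575219311 n 31 y -120 120
 rod -1 61 [ 597.30543478 -348.6188251   198.1547645 ]
 rod 1 44 [535.99050989 -77.13054764 198.2703315 ]
band n 1161 x [-64.41100648  73.35155029] y [-24.74812498  24.38972694] ztop 174.87520227986622
  side -1 35 y mid 5.179830917571578 zmin,max 81.08220541552475 166.04614621466533
  side 1 728 y mid -1.1501078541875724 zmin,max 64.314318694809 168.7143541255
band n 3428 x [-71.20303535  70.82263453] y [-26.22650711  26.05553926] ztop 173.8908113866598
  side -1 512 y mid -1.4598904160073038 zmin,max 72.15333114497537 167.6569769556844
  side 1 1292 y mid 0.5438033197208076 zmin,max 73.14310272943578 166.6478731192052
```

View pics/crop4.png

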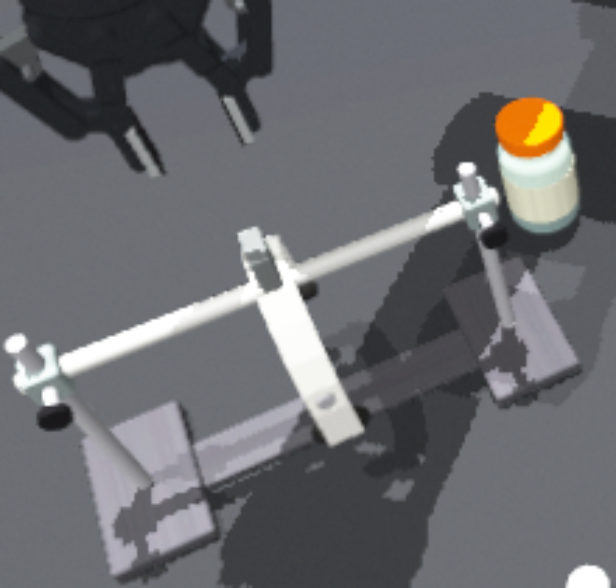

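The crop shows the headband hanging on the middle of the rail, square and upright. The block is at crop (262,260), the fingers are well clear, and the jar is unmoved.

```bash
python3 -c "
from rig import finish_job
print(finish_job())"
```

```text
the job is handed in; nothing more can be done
None
```

The headband hangs squarely over the middle of the retort-stand rail with the gripper clear, and the job is handed in; the call returned no verdict.

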